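Run the sample changer and sort its bottles

ROBOT

A 6-joint arm with a two-finger parallel gripper is mounted at the origin on the work surface. World frame = base frame: x ahead of the robot, y to its left, z up, the work surface at z = 0. Lengths are in mm, angles in rad, forces in N, time in s.
With the tool pointing down it reaches from about 350 to 875 mm from the base axis. Payload 4.2 kg.
Tool frame: the origin (TCP) lies on the mounting face of the last link; the fingertips stand 173 mm ahead of it and the grasp point (between the pads) lies 155 mm ahead of it (hold_point_z is the distance from the TCP to the grasp point, in mm); x points along the fingers, y is the direction in which the jaws open and shut, and the axes are right-handed (so a half turn about x gives the same grasp; the last joint's range is limited). The gripper opens to 85 mm and grips with 20 to 120 N. Pads are 22 mm wide; open, the fingers measure 114 mm over their backs; the gripper's body (76 mm by 85 mm) begins 54 mm behind the grasp point. The pads swing forward as they close: fully open they stand 13 mm farther back than shut.
Start: joints at [-1.012, 0.385, 0.008, 0, -1.194, -0.259], TCP at [184.597, -597.096, 404.712] pointing down, gripper open.
Joint ranges: [-3.14, 3.14], [-1.21, 2.06], [-1.07, 1.41], [-3.16, 2.05], [-2.99, -0.16], [-3.1, 3.1]. Speed limits (rad/s): [2.79, 2.79, 3.14, 3.14, 3.14, 3.14].

INTERFACE

Orientations are given as a unit quaternion [x, y, z, w].
In Python, from rig import * gives the robot as it stands. Calls block until the motion is done:
- goto(position, orientation): joint-space move of the TCP to a pose.
- move_linear(position, feed=150, rot=None, stop_force=None): straight line of the TCP; rot=None keeps the orientation; feed is the mean speed in mm/s. With stop_force (N) it stops when the force on the tool has changed by that much, and returns True; else False.
- move_joints(angles): joint-space move.
- command_gripper(opening): finger opening in mm; the grip force is fixed at half the most; returns when the fingers have stopped.
- dwell(seconds).
- ik(position, orientation): joint angles nearest the present ones, or None.
- read_camera(name): name is "side" or "top" or "wrist"; returns the picture (480x640x3 uint8, red, green, blue); there is no depth.
- get_calibration(name): a dict with "fx", "fy", "cx", "cy" (pixels), "origin" and "orientation" of the camera in the world; the wrist camera has in their place "tool_from_camera" (4x4, takes a point from camera to tool coordinates, whose origin is the TCP and whose axes are the tool frame's). Camera axes: x right, y up, looking along -z (the intrinsics and any distortion apply to the point x, -y, -z); pixel columns grow to the right and rows downward; lengths in mm; the calibration is good to about 2 mm. The wrist camera is an equidistant fisheye: a pixel r from the principal point sees the ray r / f radians off the axis. A picture is of the moment at which its call begins: read the wrist's pose just before it. get_calibration takes no time and is no camera call.
A pose or a line that the arm cannot do raises IKError and nothing moves.
- sign_off(): hands the job in, once; it reports no verdict.
Readings, each from a call of its own:
- current_time(): time.
- current_joints(): joint angles.
- current_dq(): joint speeds.
- current_joint_efforts(): joint torques, N m.
- current_ee_pos(): TCP position.
- current_orientation(): TCP orientation.
- current_wrist_force(): force on the tool from outside, world axes, zero at the start.
- current_torque(): the same for the moment, N m.
- current_grip_width(): finger opening in mm.
Only numpy, scipy, OpenCV 4.12 (cv2) and the standard library are available. Lean on these libraries where they do the work, as an engineer would, in place of code of your own. Each camera call takes 0.05 s, during which the arm holds its last target.

TASK

Turn the sample changer's turntable anticlockwise from stop to stop so that each bottle on it in turn comes to rest on its own spot, right under the read head's red nose, and leave it still there for about two seconds to be read; a bottle that gets shifted off its spot before it has been read must be put back first. Once read, the bottles go into the trays: finish with every one standing upright in the tray of its cap's colour, without disturbing the jar or the beaker.

Things in the scene. Friction and masses are not known exactly. Their poses are not given: they have to be found in the camera images.
- changer: Sample changer, fixed: white round housing 250 mm across under the turntable, with a steel column 20 mm thick, 178 mm high, that holds a read head over the turntable. Origin on the turntable's axis at bench level; its x axis points to the column, which stands 180 mm from the axis. The foot of the column reaches 210 mm from the axis.
- head_tip (a point): Point of the read head's red nose, 100 mm from the turntable's axis, 130 mm above the bench, 17 mm above the caps of bottles on the turntable. Over the nose a black stub 26 mm across hangs (142 mm up) from a black arm 22 mm wide, which runs to the column, from 86 to 193 mm from the axis, 155 to 173 mm above the bench.
- turntable (a joint): Turntable angle (rad): 0 at the start, grows anticlockwise seen from above, range -0.3 to 7.2. Aluminium disc 310 mm across, top 45 mm above the bench, rim rail 26 mm high. A detent (up to 0.24 N m) pulls it into stops every 60 degrees. At each stop one of six spots 100 mm from the axis is under the nose: at 0 the yellow one, always empty; at 1.047 spot 1, at 2.094 spot 2, ... at 5.236 spot 5.
- knob (a point): Centre of the black bar grip on the turntable's axis, by which it is turned: 64 mm long, 16 mm wide, 34 mm high, centre 147 mm above the bench. Its long side lies along this point's x axis, which turns with the turntable and points to the yellow spot.
- spot1 (a point): Centre of spot 1 on the turntable's top (grey disc 47 mm across in a black ring 54 mm across, no rim or recess); turns with the turntable.
- spot2 (a point): Centre of spot 2 on the turntable's top (grey disc 47 mm across in a black ring 54 mm across, no rim or recess); turns with the turntable.
- spot3 (a point): Centre of spot 3 on the turntable's top (grey disc 47 mm across in a black ring 54 mm across, no rim or recess); turns with the turntable.
- spot4 (a point): Centre of spot 4 on the turntable's top (grey disc 47 mm across in a black ring 54 mm across, no rim or recess); turns with the turntable.
- spot5 (a point): Centre of spot 5 on the turntable's top (grey disc 47 mm across in a black ring 54 mm across, no rim or recess); turns with the turntable.
- orange1: Upright white sample bottle with an orange screw cap, standing on spot 1 at the start if it is there at all (each spot holds one bottle or none). Round body 44 mm across and 49 mm high, cap 46 mm across and 19 mm high above it, 68 mm in all, about 0.12 kg. Origin at the centre of its underside, z up.
- orange2: Upright white sample bottle with an orange screw cap, standing on spot 2 at the start if it is there at all (each spot holds one bottle or none). Round body 44 mm across and 49 mm high, cap 46 mm across and 19 mm high above it, 68 mm in all, about 0.12 kg. Origin at the centre of its underside, z up.
- blue2: Upright white sample bottle with a blue screw cap, standing on spot 2 at the start if it is there at all (each spot holds one bottle or none). Round body 44 mm across and 49 mm high, cap 46 mm across and 19 mm high above it, 68 mm in all, about 0.12 kg. Origin at the centre of its underside, z up.
- blue3: Upright white sample bottle with a blue screw cap, standing on spot 3 at the start if it is there at all (each spot holds one bottle or none). Round body 44 mm across and 49 mm high, cap 46 mm across and 19 mm high above it, 68 mm in all, about 0.12 kg. Origin at the centre of its underside, z up.
- orange4: Upright white sample bottle with an orange screw cap, standing on spot 4 at the start if it is there at all (each spot holds one bottle or none). Round body 44 mm across and 49 mm high, cap 46 mm across and 19 mm high above it, 68 mm in all, about 0.12 kg. Origin at the centre of its underside, z up.
- blue4: Upright white sample bottle with a blue screw cap, standing on spot 4 at the start if it is there at all (each spot holds one bottle or none). Round body 44 mm across and 49 mm high, cap 46 mm across and 19 mm high above it, 68 mm in all, about 0.12 kg. Origin at the centre of its underside, z up.
- orange5: Upright white sample bottle with an orange screw cap, standing on spot 5 at the start if it is there at all (each spot holds one bottle or none). Round body 44 mm across and 49 mm high, cap 46 mm across and 19 mm high above it, 68 mm in all, about 0.12 kg. Origin at the centre of its underside, z up.
- orange_tray: Open orange plastic tray, fixed, 232 mm (x) by 160 mm (y) outside, walls 4 mm thick and 45 mm high, inner floor 4 mm above the bench. Origin at the centre of its underside.
- blue_tray: Open blue plastic tray, fixed, 232 mm (x) by 160 mm (y) outside, walls 4 mm thick and 45 mm high, inner floor 4 mm above the bench. Origin at the centre of its underside.
- jar: Amber glass jar with a white cap, 64 mm across, 100 mm high; a bystander. Origin at the centre of its underside.
- beaker: Glass beaker, 70 mm across, 90 mm high; a bystander. Origin at the centre of its underside.
Things that resemble listed ones, but are neither listed nor needed, are in the scene too. Leave any green look-alike of the blue3 alone. Leave any pink look-alike of the blue2 alone.

How it is judged (in metres and radians):
On the way, in this order (a step that is already met when the one before it is completed fails the run):
1. the bottle of spot 1 stands at rest on its spot, under the nose, for 1.5 s ((horizontal distance between orange1 and head_tip below 0.016 m and z of orange1 in the frame of changer between 0.04 and 0.05 m and angle between orange1's own z axis and vertical below 0.1 rad and horizontal distance between orange1 and spot1 below 0.016 m and linear speed of orange1 below 0.01 m/s)), for 1.5 s.
2. the bottle of spot 2 stands at rest on its spot, under the nose, for 1.5 s (((horizontal distance between orange2 and head_tip below 0.016 m and z of orange2 in the frame of changer between 0.04 and 0.05 m and angle between orange2's own z axis and vertical below 0.1 rad and horizontal distance between orange2 and spot2 below 0.016 m and linear speed of orange2 below 0.01 m/s) or (horizontal distance between blue2 and head_tip below 0.016 m and z of blue2 in the frame of changer between 0.04 and 0.05 m and angle between blue2's own z axis and vertical below 0.1 rad and horizontal distance between blue2 and spot2 below 0.016 m and linear speed of blue2 below 0.01 m/s))), for 1.5 s.
3. the bottle of spot 3 stands at rest on its spot, under the nose, for 1.5 s ((horizontal distance between blue3 and head_tip below 0.016 m and z of blue3 in the frame of changer between 0.04 and 0.05 m and angle between blue3's own z axis and vertical below 0.1 rad and horizontal distance between blue3 and spot3 below 0.016 m and linear speed of blue3 below 0.01 m/s)), for 1.5 s.
4. the bottle of spot 4 stands at rest on its spot, under the nose, for 1.5 s (((horizontal distance between orange4 and head_tip below 0.016 m and z of orange4 in the frame of changer between 0.04 and 0.05 m and angle between orange4's own z axis and vertical below 0.1 rad and horizontal distance between orange4 and spot4 below 0.016 m and linear speed of orange4 below 0.01 m/s) or (horizontal distance between blue4 and head_tip below 0.016 m and z of blue4 in the frame of changer between 0.04 and 0.05 m and angle between blue4's own z axis and vertical below 0.1 rad and horizontal distance between blue4 and spot4 below 0.016 m and linear speed of blue4 below 0.01 m/s))), for 1.5 s.
5. the bottle of spot 5 stands at rest on its spot, under the nose, for 1.5 s ((horizontal distance between orange5 and head_tip below 0.016 m and z of orange5 in the frame of changer between 0.04 and 0.05 m and angle between orange5's own z axis and vertical below 0.1 rad and horizontal distance between orange5 and spot5 below 0.016 m and linear speed of orange5 below 0.01 m/s)), for 1.5 s.
At the end, for the whole second after the job is handed in: every bottle stands upright (within 0.2 rad) and at rest on the floor of the tray of its cap's colour (its axis within the tray's walls) (x of orange1 in the frame of orange_tray between -0.11 and 0.11 m and y of orange1 in the frame of orange_tray between -0.074 and 0.074 m and z of orange1 in the frame of orange_tray between -0.005 and 0.015 m and angle between each of orange1, orange2, blue2, blue3, orange4, blue4, orange5's own z axis and vertical below 0.2 rad and linear speed of each of orange1, orange2, blue2, blue3, orange4, blue4, orange5 below 0.02 m/s and x of orange2 in the frame of orange_tray between -0.11 and 0.11 m and y of orange2 in the frame of orange_tray between -0.074 and 0.074 m and z of orange2 in the frame of orange_tray between -0.005 and 0.015 m and x of blue2 in the frame of blue_tray between -0.11 and 0.11 m and y of blue2 in the frame of blue_tray between -0.074 and 0.074 m and z of blue2 in the frame of blue_tray between -0.005 and 0.015 m and x of blue3 in the frame of blue_tray between -0.11 and 0.11 m and y of blue3 in the frame of blue_tray between -0.074 and 0.074 m and z of blue3 in the frame of blue_tray between -0.005 and 0.015 m and x of orange4 in the frame of orange_tray between -0.11 and 0.11 m and y of orange4 in the frame of orange_tray between -0.074 and 0.074 m and z of orange4 in the frame of orange_tray between -0.005 and 0.015 m and x of blue4 in the frame of blue_tray between -0.11 and 0.11 m and y of blue4 in the frame of blue_tray between -0.074 and 0.074 m and z of blue4 in the frame of blue_tray between -0.005 and 0.015 m and x of orange5 in the frame of orange_tray between -0.11 and 0.11 m and y of orange5 in the frame of orange_tray between -0.074 and 0.074 m and z of orange5 in the frame of orange_tray between -0.005 and 0.015 m); the robot touches nothing.
It fails at once if the jar is shifted by more than 30 mm or tipped (distance of jar from where it was at the start of the episode above 0.03 m).
It fails at once if the beaker is shifted by more than 30 mm or tipped (distance of beaker from where it was at the start of the episode above 0.03 m).
Of orange2, blue2 only 1 to 1 are there at a start; the rules pass over those that are not, and their reading is None.
Of orange4, blue4 only 1 to 1 are there at a start; the rules pass over those that are not, and their reading is None.
Of orange1, blue3, orange5 only 1 to 3 are there at a start; the rules pass over those that are not, and their reading is None.
At some moment in a run one of orange1, orange2, blue2, blue3, orange4, blue4, orange5 may be knocked a few centimetres aside while the robot is not near it.
It also fails if it takes over 210 s, if anything falls off the work surface, if the arm or the gripper's body presses on something with over 40 N, if the wrist force passes 120 N, or if a joint passes its speed limit or range.

## Working session

There is one attempt and no reset: what is moved stays moved. The work goes in short steps, each a Python script; the robot and the scene stay as the last script left them, time stands still between calls to the robot, and variables do not carry over. Pictures are saved under pics/ and viewed, and the job is handed in when it is done.

```bash
ls; mkdir -p pics; python3 - <<'E'
from rig import *
import cv2
for n in ["side","top","wrist"]:
    im=read_camera(n); cv2.imwrite(f"pics/a_{n}.png",im[:,:,::-1]); print(n,get_calibration(n))
print(current_time(),current_ee_pos(),current_orientation(),current_grip_width())
E
```

```text
pics
side {'fx': 562.838026795371, 'fy': 562.838026795371, 'cx': 316.8194908455788, 'cy': 234.88259998879357, 'origin': array([425.55920658, 690.89501186, 830.87834618]), 'orientation': array([-0.01818717,  0.37560963,  0.92496949, -0.05493697])}
top {'fx': 476.91427024849247, 'fy': 476.91427024849247, 'cx': 328.75777886029965, 'cy': 239.13043892928562, 'origin': array([ 407.32106104,   -9.96307405, 1108.99971569]), 'orientation': array([ 0.03816699, -0.04088756, -0.70260541,  0.70937798])}
wrist {'fx': 371.64829954431775, 'fy': 371.64829954431775, 'cx': 324.85513770263344, 'cy': 244.33748218717423, 'tool_from_camera': array([[-5.26553295e-04,  2.85957656e-01, -9.58242110e-01,
         3.07601035e+01],
       [ 9.99999858e-01,  7.32042673e-05, -5.27653601e-04,
         9.54102192e-02],
       [-8.07391750e-05, -9.58242252e-01, -2.85957653e-01,
        -7.50924695e+01],
       [ 0.00000000e+00,  0.00000000e+00,  0.00000000e+00,
         1.00000000e+00]])}
0.15 [ 184.56398756 -596.98435271  403.87638313] [-0.10497313  0.69930792  0.10611166  0.69906322] 85.1844497171152
```

View pics/a_side.png

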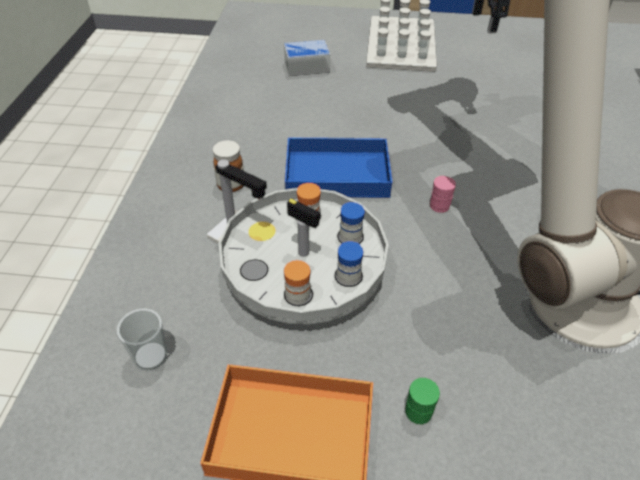

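View pics/a_top.png

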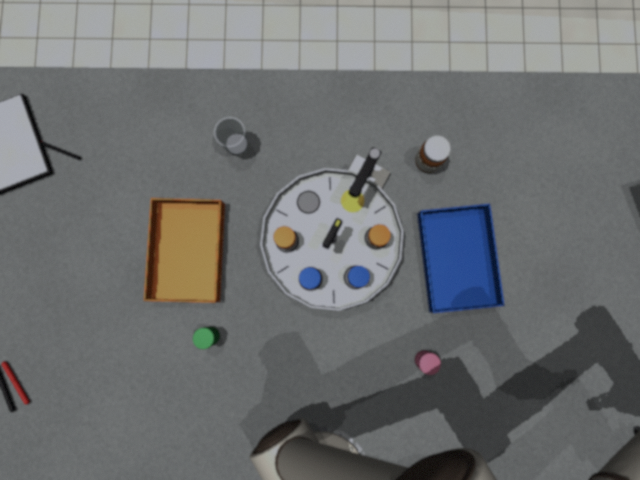

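View pics/a_wrist.png

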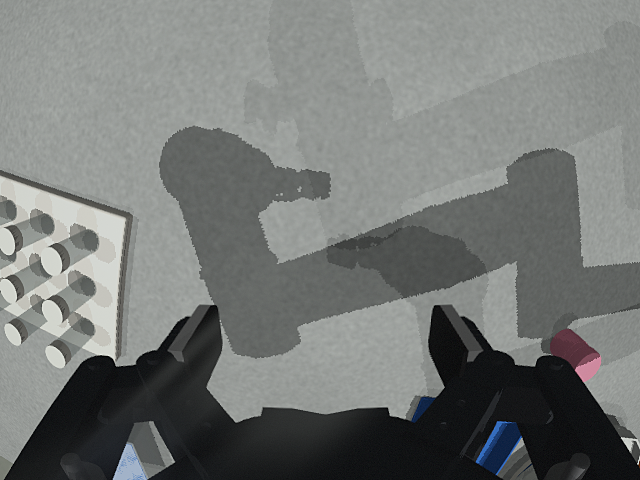

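```bash
cat > h.py <<'E'
import numpy as np, cv2
from scipy.spatial.transform import Rotation as R
from rig import *
def ray(cal,u,v):
    d=np.array([(u-cal['cx'])/cal['fx'],-(v-cal['cy'])/cal['fy'],-1.0])
    Rm=R.from_quat(cal['orientation']).as_matrix()
    d=Rm@d; return np.array(cal['origin']),d/np.linalg.norm(d)
def tri(rays):
    A=np.zeros((3,3));b=np.zeros(3)
    for o,d in rays:
        P=np.eye(3)-np.outer(d,d);A+=P;b+=P@o
    x=np.linalg.solve(A,b)
    res=[np.linalg.norm((np.eye(3)-np.outer(d,d))@(x-o)) for o,d in rays]
    return x,max(res)
def proj(cal,p):
    Rm=R.from_quat(cal['orientation']).as_matrix()
    c=Rm.T@(np.array(p,float)-cal['origin'])
    return np.array([cal['cx']+cal['fx']*c[0]/-c[2],cal['cy']-cal['fy']*c[1]/-c[2]])
def onplane(cal,uv,z):
    o,d=ray(cal,*uv); return o+d*(z-o[2])/d[2]
def crop(im,x0,y0,x1,y1,f,name):
    c=cv2.resize(im[y0:y1,x0:x1],None,fx=f,fy=f,interpolation=cv2.INTER_CUBIC)
    cv2.imwrite(name,c[:,:,::-1])
def blobs(im,col,amin=60):
    hsv=cv2.cvtColor(np.ascontiguousarray(im),cv2.COLOR_RGB2HSV)
    rng={'orange':((5,130,90),(19,255,255)),'blue':((105,150,50),(125,255,255)),'yellow':((22,120,120),(35,255,255))}[col]
    m=cv2.inRange(hsv,rng[0],rng[1])
    n,l,s,c=cv2.connectedComponentsWithStats(m)
    return [(c[i].round(1),s[i,2:5]) for i in range(1,n) if s[i,4]>amin]
# tool: x down. yaw a = direction of tool y (jaw) in world xy
def ori(a):
    x=np.array([0,0,-1.]);y=np.array([np.cos(a),np.sin(a),0]);z=np.cross(x,y)
    return R.from_matrix(np.c_[x,y,z]).as_quat()
E
python3 - <<'E'
from h import *
for n in ["side","top"]:
    im=cv2.imread(f"pics/a_{n}.png")[:,:,::-1]
    for c in ['orange','blue','yellow']: print(n,c,blobs(im,c,30))
im=cv2.imread("pics/a_top.png")[:,:,::-1]; crop(im,250,135,415,320,4,"pics/b_top.png".replace('.png','.png')) if 0 else crop(im,255,140,415,315,3.4,"pics/b_top.png")
im=cv2.imread("pics/a_side.png")[:,:,::-1]; crop(im,205,130,405,330,3,"pics/b_side.png")
E
```

```text
side orange [(array([236.1, 162.2]), array([11, 10, 59], dtype=int32)), (array([308.2, 193.7]), array([ 23,  22, 407], dtype=int32)), (array([296.8, 273.1]), array([ 25,  25, 522], dtype=int32)), (array([288.7, 427.2]), array([  172,   115, 16618], dtype=int32))]
side blue [(array([451.9,   5.4]), array([ 44,  13, 497], dtype=int32)), (array([301.3,  52.4]), array([26,  6, 80], dtype=int32)), (array([340.3, 165.5]), array([ 106,   58, 5263], dtype=int32)), (array([351.9, 213.1]), array([ 23,  21, 380], dtype=int32)), (array([349.9, 253.4]), array([ 23,  24, 458], dtype=int32))]
side yellow [(array([261.5, 230.8]), array([ 25,  18, 339], dtype=int32))]
top orange [(array([181.2, 239.7]), array([  77,  103, 3456], dtype=int32)), (array([185.4, 199.8]), array([35,  2, 45], dtype=int32)), (array([378.9, 235.3]), array([ 21,  20, 335], dtype=int32)), (array([286.2, 236.3]), array([ 20,  20, 228], dtype=int32))]
top blue [(array([459.6, 258.4]), array([  84,  107, 7279], dtype=int32)), (array([358.2, 276.3]), array([ 20,  20, 321], dtype=int32)), (array([310., 278.]), array([ 21,  20, 328], dtype=int32))]
top yellow [(array([350.6, 202.2]), array([ 20,  19, 238], dtype=int32))]
```

View pics/b_top.png

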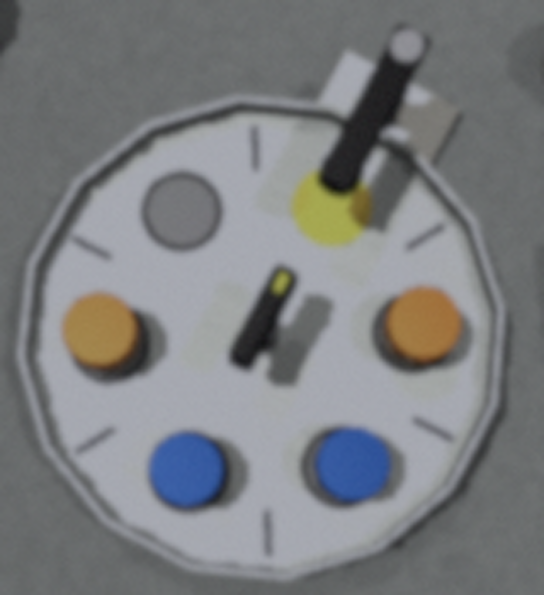

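View pics/b_side.png

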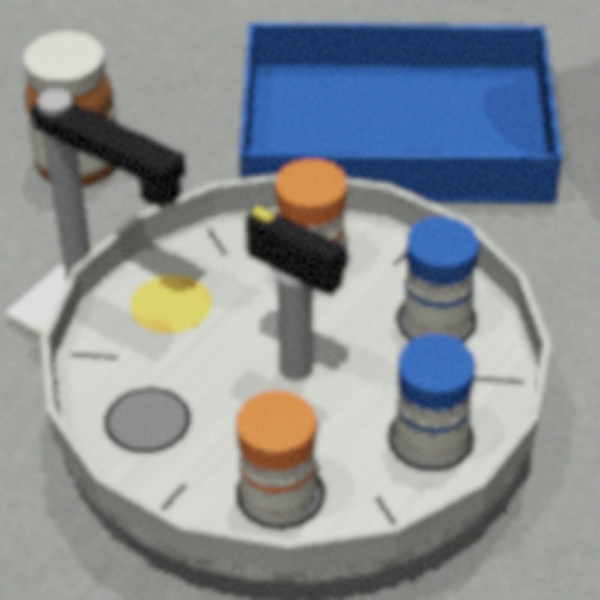

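```bash
python3 - <<'E'
from h import *
T=get_calibration('top');S=get_calibration('side')
t=lambda x,y:(255+x/3.4-.4,140+y/3.4-.4)
s=lambda x,y:(205+x/3-.4,130+y/3-.4)
# [top px, side px]
P={'col':(t(408,44),s(56,102)),'o1':(t(425,324),s(312,184)),'b2':(t(353,464),s(442,239)),'b3':(t(187,469),s(437,360)),'o4':(t(102,329),s(277,421)),
'knobtop':(t(265,317),s(301,241)),'emp':(t(182,211),s(147,418)),'yel':(t(331,207),s(171,303))}
X={}
for k,(a,b) in P.items():
    x,r=tri([ray(T,*a),ray(S,*b)]);X[k]=x;print(k,x.round(1),round(r,1))
# trays via top, rim corners
im=cv2.imread("pics/a_top.png")[:,:,::-1]; crop(im,130,185,235,315,4.5,"pics/c_o.png"); crop(im,405,190,515,325,4.4,"pics/c_b.png")
for k in ['o1','b2','b3','o4','emp','yel']:
    d=X[k]-X['knobtop'];print(k,np.hypot(*d[:2]).round(1),np.degrees(np.arctan2(d[1],d[0])).round(1))
d=X['col']-X['knobtop'];print(np.hypot(*d[:2]),np.degrees(np.arctan2(d[1],d[0])))
c=np.mean([X['o1'],X['o4'],(X['b2']+X['b3']+X['yel']+X['emp'])/2*1],axis=0); print(c)
print((X['o1']+X['o4'])/2,(X['b2']+X['emp'])/2,(X['b3']+X['yel'])/2)
E
```

```text
col [ 687.6 -103.7  175.5] 0.8
o1 [ 529.9 -120.5  110.6] 0.3
b2 [442.8 -75.8 113.9] 0.5
b3 [438.6  25.9 113.2] 0.2
o4 [524.6  79.9 109.5] 0.1
knobtop [525.6 -20.7 154.5] 1.7
emp [612.   34.   46.7] 0.5
yel [615.6 -65.1  46.5] 0.4
o1 99.9 -87.6
b2 99.5 -146.4
b3 98.7 151.9
o4 100.6 90.6
emp 102.2 32.3
yel 100.3 -26.3
181.96355576627946 -27.139574854755775
[702.98104996 -27.03016106 126.78236776]
[527.23328336 -20.2714432  110.09348495] [527.38584058 -20.90100138  80.26342187] [527.0907426  -19.64659538  79.89671151]
```

View pics/c_o.png

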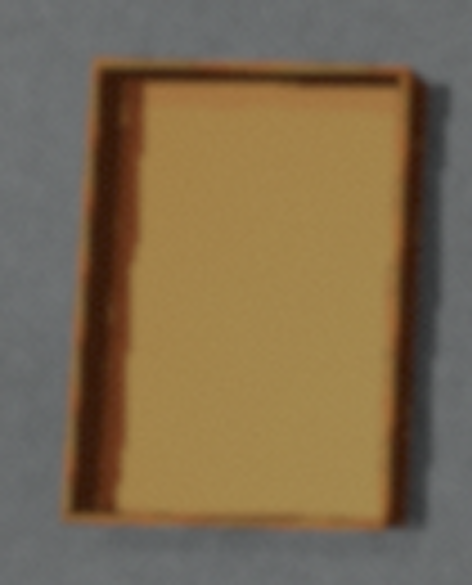

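View pics/c_b.png

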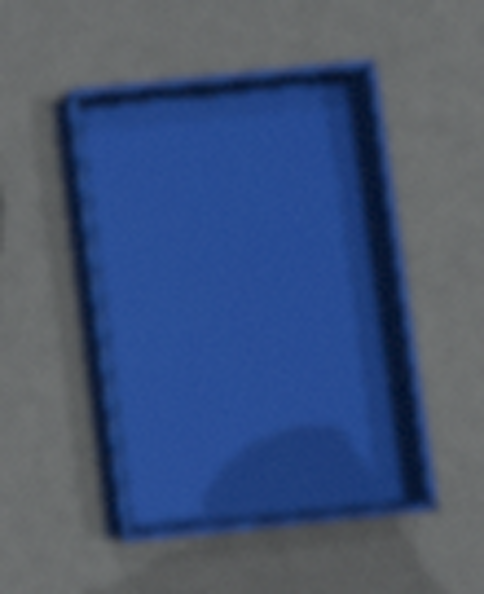

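```bash
python3 - <<'E'
from h import *
T=get_calibration('top')
o=[(95,60),(412,65),(392,525),(63,520)];b=[(65,97),(375,62),(435,505),(112,538)]
S=get_calibration('side')
for n,cs,off,f in [('o',o,(130,185),4.5),('b',b,(405,190),4.4)]:
    W=np.array([onplane(T,(off[0]+x/f-.4,off[1]+y/f-.4),45) for x,y in cs]);print(n,W.mean(0).round(1),[np.linalg.norm(W[i]-W[(i+1)%4]).round(1) for i in range(4)])
    d=W[0]-W[3];print('long dir',np.degrees(np.arctan2(d[1],d[0])).round(1),[proj(S,w).round(0) for w in W])
print(current_joints())
for a in [63,-117]:
    for z in (148,):
        print(a,ik([527.2,-20.3,z+155],ori(np.radians(a))))
E
```

```text
o [501.5 312.1  45. ] [np.float64(159.4), np.float64(229.6), np.float64(161.5), np.float64(229.6)]
long dir -1.0 [array([201., 462.]), array([228., 363.]), array([372., 379.]), array([366., 485.])]
b [ 488.8 -309.1   45. ] [np.float64(161.3), np.float64(227.3), np.float64(163.9), np.float64(225.1)]
long dir 5.3 [array([286., 182.]), array([288., 137.]), array([385., 138.]), array([391., 184.])]
[-1.01241416e+00  3.85394121e-01  6.96909898e-03 -3.46419206e-04
 -1.19398642e+00 -2.58615678e-01]
63 [ 0.26923349  0.32095345 -0.37169934  0.         -0.87814355 -2.31126871]
-117 [ 0.26923349  0.32095345 -0.37169934  0.         -0.87814355  0.83032394]
```

```bash
python3 - <<'E'
from h import *
for a in [63,73,-107]:
    print(a,ik([527.2,-20.3,303],ori(np.radians(a))))
t=current_time()
goto([527.2,-20.3,440],ori(np.radians(63)))
print(current_time()-t,current_joints(),current_ee_pos(),current_orientation())
im=read_camera('wrist');cv2.imwrite('pics/d_w.png',im[:,:,::-1])
E
```

```text
63 [ 0.26923349  0.32095345 -0.37169934  0.         -0.87814355 -2.31126871]
73 [ 0.26923349  0.32095345 -0.37169934  0.         -0.87814355 -2.13673579]
-107 [ 0.26923349  0.32095345 -0.37169934  0.         -0.87814355  1.00485687]
2.3917 [ 2.68293955e-01  1.93941741e-01 -1.71305817e-01  3.79428634e-05
 -1.20569067e+00 -2.31111437e+00] [527.2057891  -20.79298105 439.95626986] [ 0.16530085  0.68754349 -0.16537128  0.68746776]
```

View pics/d_w.png

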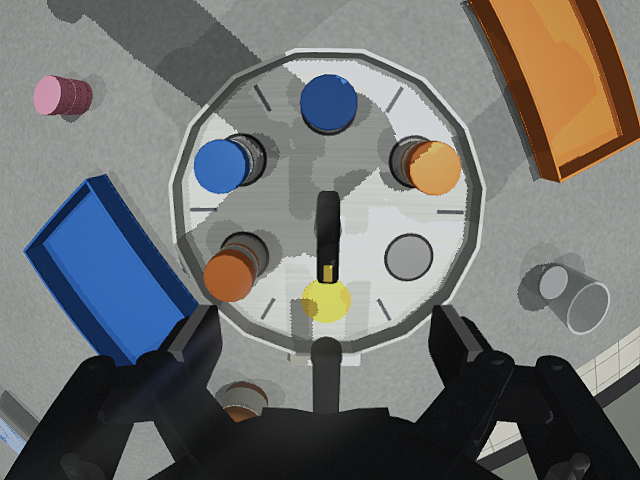

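```bash
cat >> h.py <<'E'
W=get_calibration('wrist')
def wproj(p,pos,q):
    Rt=R.from_quat(q).as_matrix()
    t=Rt.T@(np.array(p,float)-pos)
    M=W['tool_from_camera']; c=M[:3,:3].T@(t-M[:3,3])
    v=np.array([c[0],-c[1],-c[2]]); th=np.arctan2(np.hypot(v[0],v[1]),v[2]); ph=np.arctan2(v[1],v[0])
    return np.array([W['cx']+W['fx']*th*np.cos(ph),W['cy']+W['fy']*th*np.sin(ph)])
def wray(u,v,pos,q):
    x=(u-W['cx'])/W['fx'];y=(v-W['cy'])/W['fy'];r=np.hypot(x,y)
    d=np.array([x/r*np.sin(r),-y/r*np.sin(r),-np.cos(r)]) if r>1e-9 else np.array([0,0,-1.])
    M=W['tool_from_camera'];Rt=R.from_quat(q).as_matrix()
    return np.array(pos)+Rt@M[:3,3],Rt@(M[:3,:3]@d)
C=np.array([527.2,-20.3]); HD=np.radians(-27.0)
def spot(k,th=0): a=HD-np.radians(60)*k+th; return C+100*np.array([np.cos(a),np.sin(a)])
E
python3 - <<'E'
from h import *
p=current_ee_pos();q=current_orientation()
im=cv2.imread('pics/d_w.png')
u=np.array([np.cos(HD),np.sin(HD)])
def m(pt,c): 
    x=wproj(pt,p,q); print(x.round(1)); cv2.circle(im,tuple(int(v*8) for v in x),16,c,-1,shift=3)
for s in (-32,0,32): m([*(C+s*u),164],(0,0,255))
for k in range(1,5): m([*spot(k),113],(0,255,0))
m([*spot(0),46],(255,0,255));m([*spot(5),46],(255,0,255))
cv2.imwrite('pics/d2.png',cv2.resize(im[60:360,160:500],None,fx=2,fy=2))
E
```

```text
[327.7 200.1]
[327.7 246. ]
[327.6 288.7]
[228.9 283.5]
[220.9 169.2]
[327.2 104.5]
[433.2 169.2]
[326.7 303. ]
[409.1 258.9]
```

View pics/d2.png

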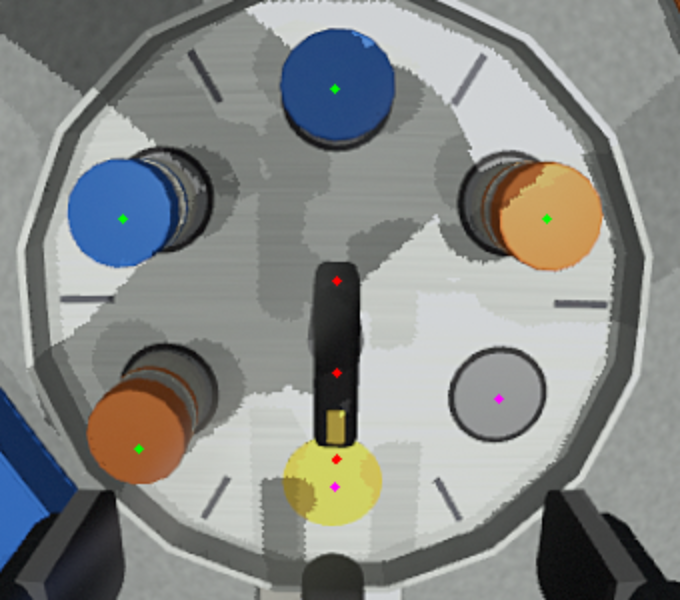

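```bash
python3 - <<'E'
from h import *
p=current_ee_pos();q=current_orientation()
u=np.array([np.cos(HD),np.sin(HD)])
for z in (130,150,155,160,164):
  print(z,[(2*(wproj([*(C+s*u),z],p,q)-[160,60]))[1].round(0) for s in (-32,0,32)])
goto([*C,340],ori(np.radians(63)))
im=read_camera('wrist');cv2.imwrite('pics/e_w.png',im[:,:,::-1])
p=current_ee_pos();q=current_orientation();print(p)
for z in (130,150,155,160,164):
  print(z,[wproj([*(C+s*u),z],p,q).round(0) for s in (-32,0,32)])
E
```

```text
130 [np.float64(265.0), np.float64(347.0), np.float64(424.0)]
150 [np.float64(274.0), np.float64(361.0), np.float64(443.0)]
155 [np.float64(276.0), np.float64(365.0), np.float64(448.0)]
160 [np.float64(278.0), np.float64(369.0), np.float64(453.0)]
164 [np.float64(280.0), np.float64(372.0), np.float64(457.0)]
[528.31493771 -20.4216823  341.91459519]
130 [array([326., 219.]), array([326., 279.]), array([326., 331.])]
150 [array([327., 229.]), array([327., 294.]), array([326., 351.])]
155 [array([327., 232.]), array([327., 299.]), array([326., 356.])]
160 [array([327., 235.]), array([327., 304.]), array([327., 362.])]
164 [array([327., 237.]), array([327., 308.]), array([327., 367.])]
```

View pics/e_w.png

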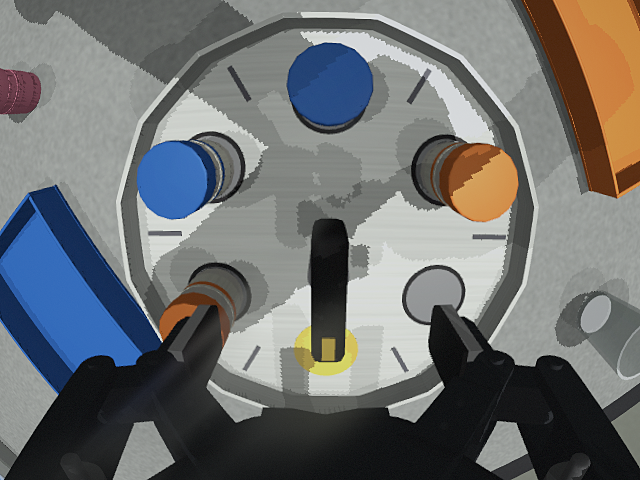

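```bash
python3 - <<'E'
from h import *
t=current_time()
print(move_linear([*C,302],feed=80,stop_force=15))
f0=np.array(current_wrist_force())
command_gripper(8); print(current_grip_width(),current_ee_pos(),f0,current_wrist_force(),current_time()-t)
print(current_joints())
im=read_camera('side');crop(im,205,130,405,330,3,'pics/f_s.png')
E
```

```text
False
15.199911646330076 [527.89387319 -19.49941499 303.13190694] [-0.15853789  0.39223187 -0.11584054] [-1.59754081  5.18218887  5.12090751] 1.2667000000000002
[ 2.70294435e-01  3.21152576e-01 -3.70777447e-01 -5.53953016e-04
 -8.75103126e-01 -2.31133981e+00]
```

View pics/f_s.png

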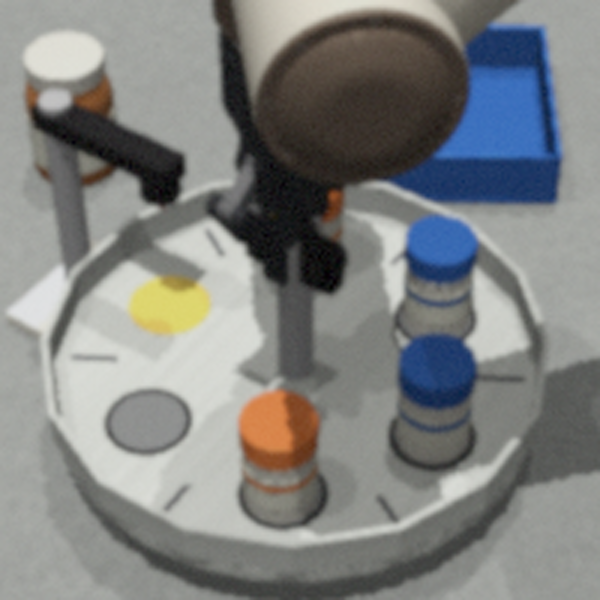

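```bash
cat >> h.py <<'E'
def turn(rad,name):
    q=list(current_joints()); f=[];q[5]+=rad;t=current_time()
    move_joints(q); print('turn',current_time()-t,'j6',current_joints()[5],'F',np.round(current_wrist_force(),1),'M',np.round(current_torque(),2),current_ee_pos().round(1) if hasattr(current_ee_pos(),'round') else current_ee_pos())
    look(name)
def look(name):
    a=read_camera('side');b=read_camera('top')
    s=cv2.resize(a[130:335,205:405],None,fx=2,fy=2,interpolation=cv2.INTER_CUBIC);
    u=cv2.resize(b[140:315,250:415],None,fx=2.34,fy=2.34,interpolation=cv2.INTER_CUBIC)[:410]
    o=np.zeros((410,400+u.shape[1],3),np.uint8);o[:s.shape[0],:400]=s;o[:u.shape[0],400:]=u
    cv2.imwrite(name,o[:,:,::-1])
E
python3 - <<'E'
from h import *
turn(np.pi/3,'pics/g1.png')
E
```

```text
turn 0.9832999999999998 j6 -1.2641022304364515 F [-0.   6.6  1.7] M [1.95 0.57 0.  ] [527.8 -18.6 303.1]
```

View pics/g1.png

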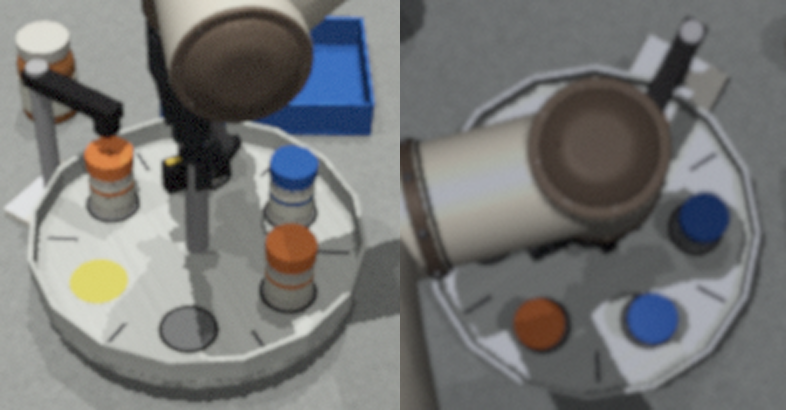

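```bash
python3 - <<'E'
from h import *
dwell(1.9); look('pics/g1b.png')
E
```

```text
(no output)
```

View pics/g1b.png

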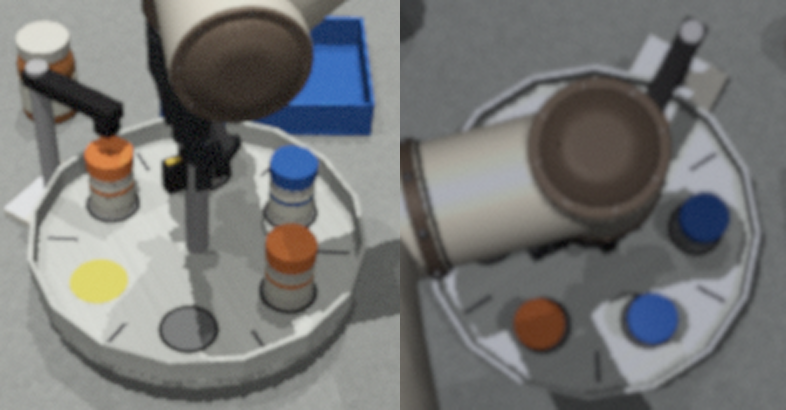

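All still on their spots (side: orange1 under the nose at (110,150), base concentric). Next stop.

```bash
python3 - <<'E'
from h import *
turn(np.pi/3,'pics/g2.png')
E
```

```text
turn 0.9832999999999998 j6 -0.21688096964971687 F [-2.8  6.1  4.8] M [ 1.31  1.16 -0.06] [527.2 -18.1 303.1]
```

View pics/g2.png

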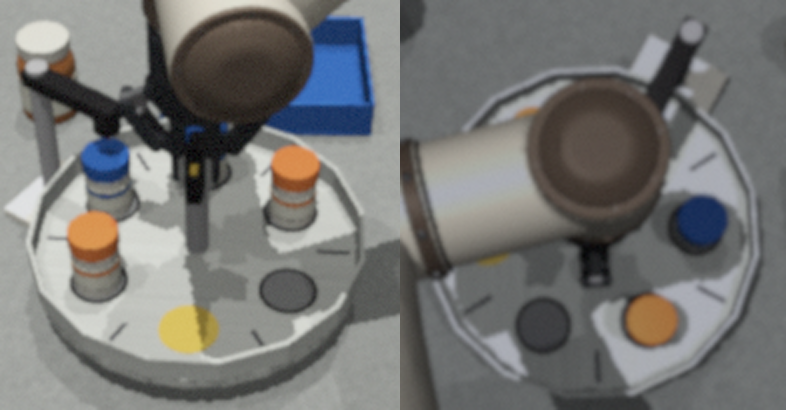

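```bash
python3 - <<'E'
from h import *
a=read_camera('side'); crop(a,225,165,345,255,6,'pics/g2c.png')
E
```

```text
(no output)
```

View pics/g2c.png

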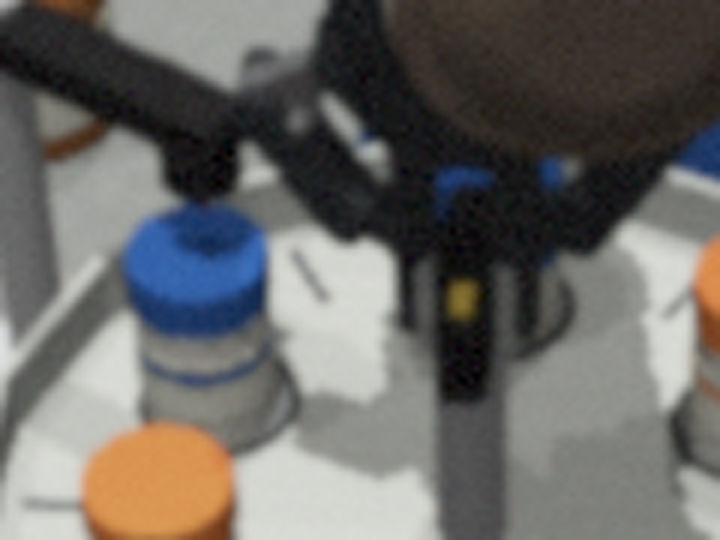

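```bash
python3 - <<'E'
from h import *
S=get_calibration('side')
print(proj(S,[*spot(0),113]), onplane(S,(225+197/6-.4,165+242/6-.4),113), spot(0))
for k in range(0,6):
    th=2*np.pi/3
    print(k,proj(S,[*spot(k,th),113]).round(1))
a=read_camera('side')
for c in('orange','blue'):print(blobs(a,c,60))
E
```

```text
[259.26751841 205.45899914] [619.97542676 -66.69939596 113.        ] [616.30065242 -65.69904997]
0 [298.5 268.6]
1 [251.6 244.3]
2 [259.3 205.5]
3 [307.4 190. ]
4 [351.9 210. ]
5 [350.7 249.4]
[(array([236.1, 162.3]), array([11, 10, 62], dtype=int32)), (array([352.1, 214.1]), array([ 24,  23, 428], dtype=int32)), (array([251.2, 248. ]), array([ 25,  25, 494], dtype=int32)), (array([288.6, 427.1]), array([  172,   115, 16683], dtype=int32))]
[(array([371.2, 172.2]), array([  53,   58, 1870], dtype=int32)), (array([257.4, 209.6]), array([ 23,  21, 380], dtype=int32))]
```

```bash
python3 - <<'E'
from h import *
dwell(1.9); look('pics/g2b.png')
a=read_camera('side')
for c in('orange','blue'):print(blobs(a,c,60))
E
```

```text
[(array([352.1, 214. ]), array([ 24,  23, 426], dtype=int32)), (array([251.3, 248. ]), array([ 25,  25, 493], dtype=int32)), (array([288.6, 427.1]), array([  172,   115, 16683], dtype=int32))]
[(array([371.2, 172.3]), array([  53,   57, 1870], dtype=int32)), (array([257.5, 209.6]), array([ 23,  21, 376], dtype=int32))]
```

View pics/g2b.png

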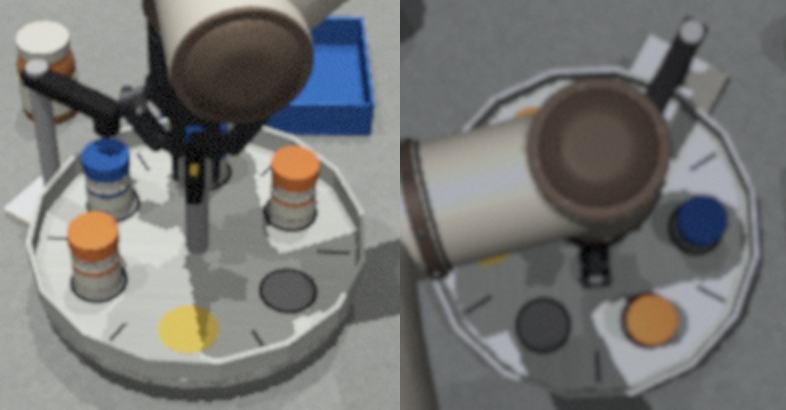

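```bash
python3 - <<'E'
from h import *
turn(np.pi/3,'pics/g3.png')
a=read_camera('side');b=read_camera('top')
for c in('orange','blue'):print(blobs(a,c,60),[x for x in blobs(b,c,60) if 250<x[0][0]<415])
S=get_calibration('side');T=get_calibration('top')
for k in range(6):print(k,proj(S,[*spot(k,np.pi),113]).round(1),proj(T,[*spot(k,np.pi),113]).round(1))
E
```

```text
turn 0.9833999999999996 j6 0.8291314685272982 F [-2.9 -0.3  4.7] M [-0.58  1.2  -0.  ] [526.6 -18.5 303.1]
[(array([297.6, 272.8]), array([ 26,  26, 541], dtype=int32)), (array([288.6, 427.1]), array([  172,   115, 16680], dtype=int32))] [(array([379.4, 234.3]), array([ 20,  20, 327], dtype=int32))]
[(array([371.2, 172.4]), array([  54,   57, 1863], dtype=int32)), (array([258.8, 209.3]), array([ 22,  21, 382], dtype=int32)), (array([251.1, 249.3]), array([ 24,  23, 447], dtype=int32))] []
0 [350.7 249.4] [310.  277.7]
1 [298.5 268.6] [284.6 237.4]
2 [251.6 244.3] [306.8 195.9]
3 [259.3 205.5] [353.9 194. ]
4 [307.4 190. ] [379.6 233.4]
5 [351.9 210. ] [357.9 275.6]
```

View pics/g3.png

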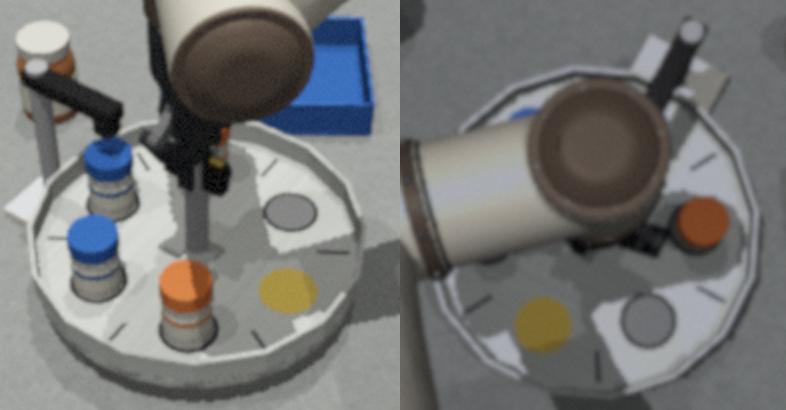

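blue3 is centred under the nose (side (108,160), on its ring) and orange4 sits on its spot (top (700,222)).

```bash
python3 - <<'E'
from h import *
dwell(1.9); look('pics/g3b.png')
a=read_camera('side');b=read_camera('top')
for c in('orange','blue'):print(blobs(a,c,60),[x for x in blobs(b,c,60) if 250<x[0][0]<415])
E
```

```text
[(array([297.6, 272.8]), array([ 26,  26, 541], dtype=int32)), (array([288.6, 427.1]), array([  172,   115, 16678], dtype=int32))] [(array([379.3, 234.3]), array([ 20,  20, 325], dtype=int32))]
[(array([371.2, 172.3]), array([  54,   58, 1866], dtype=int32)), (array([258.9, 209.3]), array([ 23,  21, 382], dtype=int32)), (array([251.2, 249.4]), array([ 24,  23, 449], dtype=int32))] []
```

View pics/g3b.png

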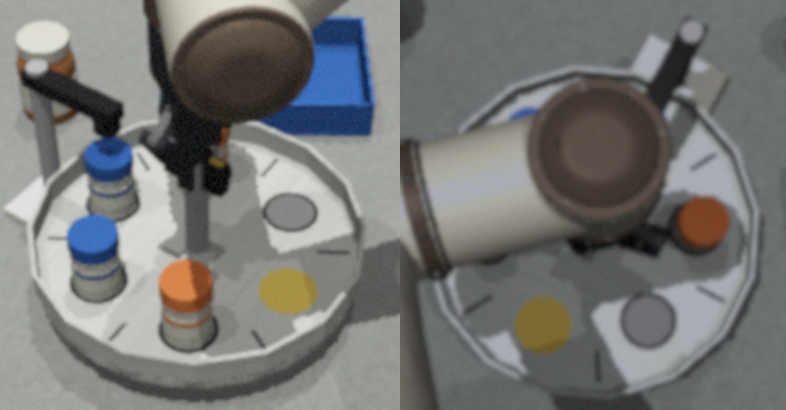

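```bash
python3 - <<'E'
from h import *
turn(np.pi/3,'pics/g4.png')
a=read_camera('side');b=read_camera('top')
for c in('orange','blue'):print(blobs(a,c,60),[x for x in blobs(b,c,60) if 250<x[0][0]<415])
E
```

```text
turn 0.9832999999999998 j6 1.8749614700394093 F [-1.4 -5.9  1.3] M [-2.09  0.19  0.05] [526.7 -19.3 303.1]
[(array([259. , 208.8]), array([ 24,  22, 427], dtype=int32)), (array([349.9, 254. ]), array([ 25,  25, 506], dtype=int32)), (array([288.6, 427.1]), array([  172,   115, 16679], dtype=int32))] [(array([309. , 277.5]), array([ 21,  20, 331], dtype=int32))]
[(array([371.2, 172.3]), array([  56,   57, 1869], dtype=int32)), (array([251.5, 248.2]), array([ 24,  23, 447], dtype=int32)), (array([299.5, 273.6]), array([ 24,  25, 488], dtype=int32))] []
```

View pics/g4.png

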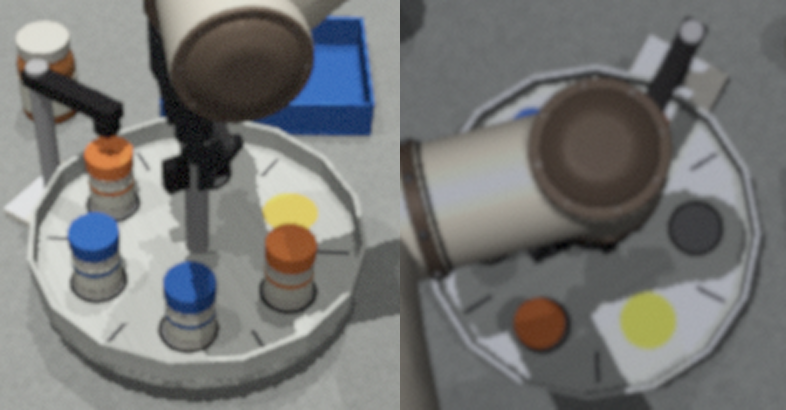

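```bash
python3 - <<'E'
from h import *
dwell(1.95)
a=read_camera('side')
for c in('orange','blue'):print(blobs(a,c,60))
turn(np.pi/3,'pics/g5.png')
E
```

```text
[(array([259. , 208.7]), array([ 24,  22, 427], dtype=int32)), (array([349.9, 254. ]), array([ 25,  25, 506], dtype=int32)), (array([288.6, 427.1]), array([  172,   115, 16690], dtype=int32))]
[(array([371.2, 172.3]), array([  55,   57, 1870], dtype=int32)), (array([251.6, 248.2]), array([ 24,  23, 447], dtype=int32)), (array([299.5, 273.6]), array([ 24,  24, 485], dtype=int32))]
turn 0.9832999999999998 j6 2.9198120276604205 F [ 0.3 -5.3 -1. ] M [-1.9  -0.82 -0.02] [527.3 -19.8 303.1]
```

View pics/g5.png

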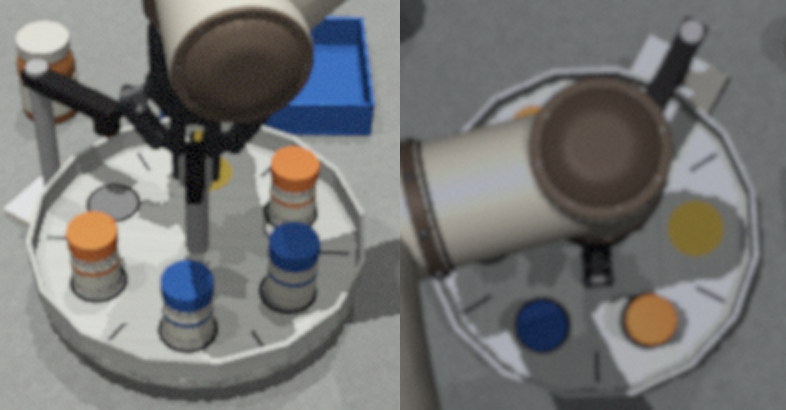

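```bash
python3 - <<'E'
from h import *
command_gripper(85)
p=current_ee_pos(); move_linear([p[0],p[1],400],feed=150); 
q=current_joints(); q=list(q); q[5]-=np.pi; move_joints(q)
goto([470,-20,440],ori(np.radians(90)))   # camera behind
p=current_ee_pos();o=current_orientation()
im=read_camera('wrist');cv2.imwrite('pics/h_w.png',im[:,:,::-1])
print(p,o,current_time(),current_joints())
for c in('orange','blue'):
    for x in blobs(im,c,200): print(c,x,[ (wray(*x[0],p,o)[0]+wray(*x[0],p,o)[1]*(113-wray(*x[0],p,o)[0][2])/wray(*x[0],p,o)[1][2]).round(1)])
for k in range(6):print(k,spot(k,5*np.pi/3).round(1))
E
```

```text
[470.05400795 -19.99472076 439.92237726] [-2.14754863e-04  7.07160236e-01  1.89819438e-04  7.07053265e-01] 23.95 [ 3.04014058e-01  9.19212334e-02 -2.94390037e-01 -1.27354696e-05
 -1.18466474e+00 -1.87436105e+00]
orange (array([580. , 229.2]), array([  113,   188, 11725], dtype=int32)) [array([470.3, 227.5, 113. ])]
orange (array([262.1, 192.1]), array([  56,   55, 2326], dtype=int32)) [array([441.8, -73.2, 113. ])]
orange (array([529.7, 283.9]), array([ 21,  76, 399], dtype=int32)) [array([525.6, 175.5, 113. ])]
orange (array([379.6, 364.4]), array([  46,   45, 1664], dtype=int32)) [array([606.8,  30.6, 113. ])]
blue (array([ 95.6, 223. ]), array([  151,   201, 21582], dtype=int32)) [array([ 465.2, -237.5,  113. ])]
blue (array([404.1, 166.6]), array([  55,   54, 2368], dtype=int32)) [array([420.5,  41.5, 113. ])]
blue (array([435.8, 280.2]), array([  51,   52, 1986], dtype=int32)) [array([519.,  76., 113.])]
0 [ 532.4 -120.2]
1 [443.3 -74.8]
2 [438.1  25.1]
3 [522.   79.6]
4 [611.1  34.2]
5 [616.3 -65.7]
```

View pics/h_w.png

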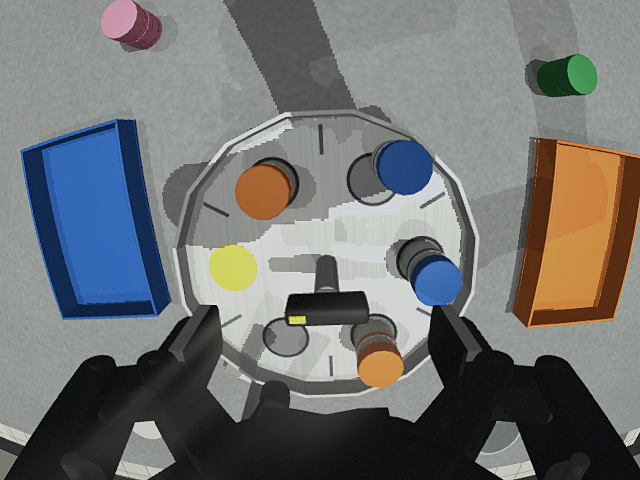

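```bash
python3 - <<'E'
from h import *
S=get_calibration('side');T=get_calibration('top')
a=read_camera('side');b=read_camera('top')
for n,im,cal in(('s',a,S),('t',b,T)):
  for c in('orange','blue'):
    for x in blobs(im,c,200):
        w=onplane(cal,x[0],108 if n=='s' else 112)
        if np.hypot(*(w[:2]-C))<160: print(n,c,x[0],w.round(1))
cv2.imwrite('pics/i_s.png',a[:,:,::-1])
E
```

```text
s orange [352.1 214.5] [442.1 -67.9 108. ]
s orange [250.7 247.7] [612.3  37.8 108. ]
s blue [359.3 262.3] [421.4  48.6 108. ]
s blue [297.7 272.8] [522.7  84.7 108. ]
t orange [306.9 195.7] [611.7  34.  112. ]
t orange [357.5 278.3] [437.7 -74.  112. ]
```

```bash
cat >> h.py <<'E'
def best(p,a):
    c=[]
    for k in (0,np.pi):
        q=ik(p,ori(a+k))
        if q is not None: c.append((abs(q[5]-current_joints()[5]),a+k))
    return ori(min(c)[1])
def pick(xy,a,zg=256):
    o=best([*xy,400],a); goto([*xy,400],o)
    move_linear([*xy,290],feed=200)
    s=move_linear([*xy,zg],feed=80,stop_force=12)
    command_gripper(30); w=current_grip_width()
    print('pick',s,'w',w,current_ee_pos(),'t',current_time())
    move_linear([*xy,400],feed=150); print('held',current_grip_width(),np.round(current_wrist_force(),1))
    return w
def place(xy,a):
    o=best([*xy,400],a); goto([*xy,400],o)
    move_linear([*xy,240],feed=200)
    s=move_linear([*xy,213],feed=40,stop_force=5)
    print('place',s,current_ee_pos(),current_grip_width())
    command_gripper(85); dwell(0.2)
    move_linear([*xy,400],feed=200); print('t',current_time())
E
python3 - <<'E'
from h import *
pick([610.5,33.5],np.radians(123))
look('pics/j1.png')
place([550,312],np.radians(89))
im=read_camera('wrist');cv2.imwrite('pics/j2.png',im[:,:,::-1])
E
```

```text
pick False w 44.59544260433404 [610.75601047  33.5156691  256.81171011] t 26.45
held 44.63867209249684 [-0.4  0.  -2.1]
place True [549.86345538 312.01553722 215.86391058] 44.35736934790341
t 32.0583
```

View pics/j2.png

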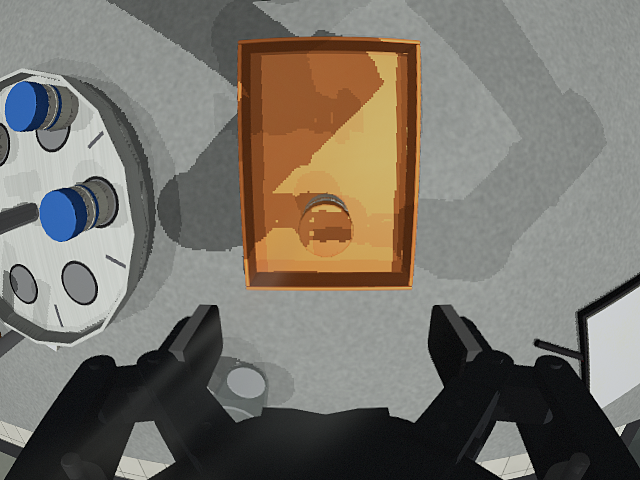

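View pics/j1.png

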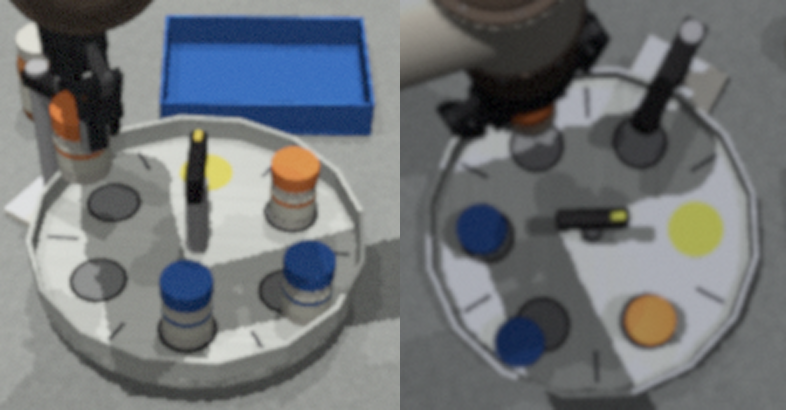

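```bash
python3 - <<'E'
from h import *
pick([442.5,-74.5],np.radians(123))
place([452,312],np.radians(89))
pick([521.5,79],np.radians(3))
place([539,-304],np.radians(95))
im=read_camera('wrist');cv2.imwrite('pics/k1.png',im[:,:,::-1])
a=read_camera('side');cv2.imwrite('pics/k2.png',a[:,:,::-1])
E
```

```text
pick False w 44.303163183822804 [442.85566999 -74.50084436 256.72228324] t 35.325
held 44.45253820409657 [ 0.1 -0.2 -1.3]
place True [451.98108561 312.01911365 215.75808367] 44.17139035926667
t 41.175
pick False w 44.964336052513104 [521.82027107  79.12076605 256.78960199] t 44.7167
held 44.06280965077834 [-0.7 -0.4 -1.7]
place True [ 538.89114953 -303.97705033  215.81421344] 44.43264567335844
t 50.55
```

View pics/k1.png

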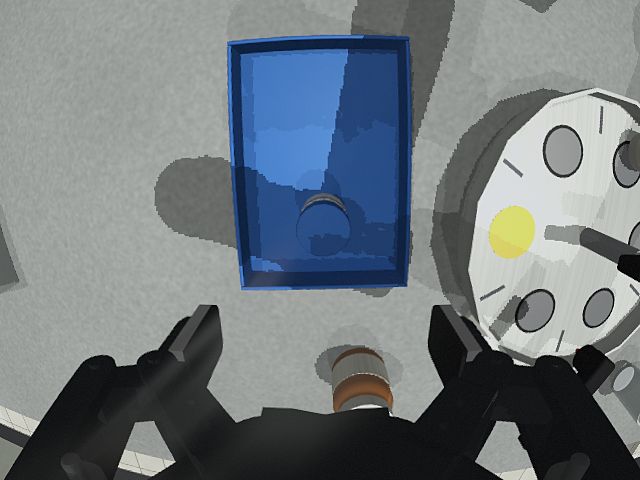

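View pics/k2.png

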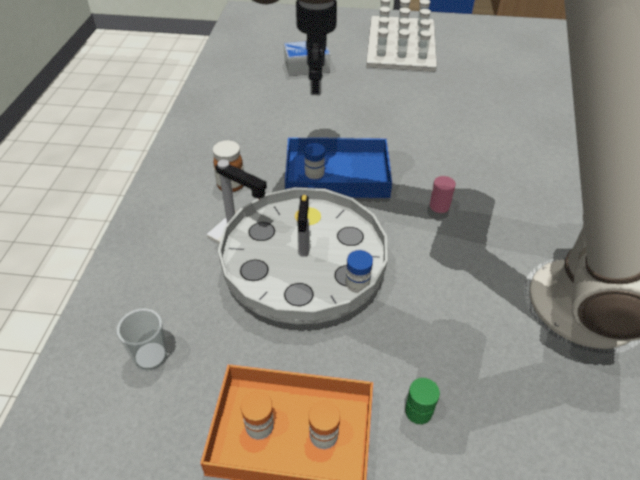

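Three bottles are upright in their trays (orange at (257,415) and (324,425), blue at (315,160)). blue2 remains at (359,268), close to the rim. Picking it next.

```bash
python3 - <<'E'
from h import *
pick([420.7,42],np.radians(60),258)
place([440,-313],np.radians(95))
goto([350,-420,420],current_orientation())
for n in('side','top'):
    a=read_camera(n);cv2.imwrite(f'pics/l_{n}.png',a[:,:,::-1])
E
```

```text
pick False w 44.27790059899876 [421.11853456  42.18819319 258.79799461] t 53.725
held 44.43105851237666 [ 0.6 -0.2 -0.9]
place True [ 440.03882747 -312.95125366  217.86824512] 44.088973585161725
t 59.4167
```

View pics/l_side.png

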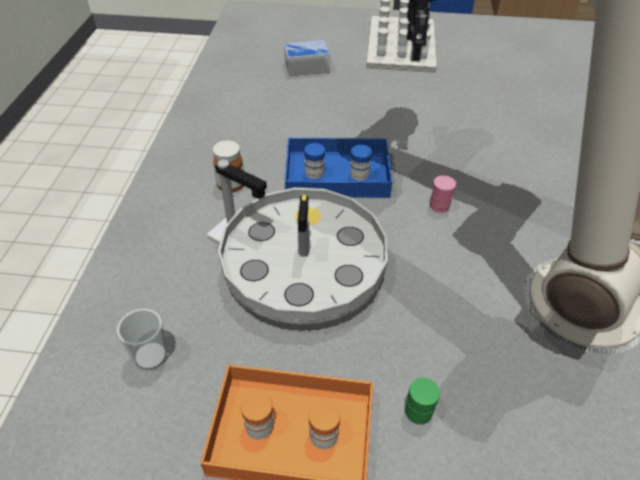

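View pics/l_top.png

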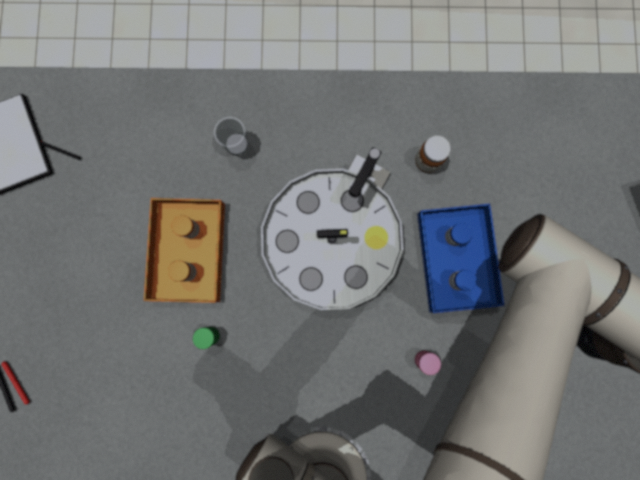

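The side and top views show all four bottles upright in the right trays. The turntable is empty, and the jar and beaker have not moved.

```bash
python3 - <<'E'
from h import *
dwell(0.3); print(current_dq(),current_time()); sign_off()
E
```

```text
[-0.0039155  -0.00142722  0.00072102  0.00110352 -0.00044394  0.00015719] 60.4417
the job is handed in; nothing more can be done
```

I handed the job in after about 60 s; the interface gives no verdict. There were four bottles: orange1, blue2, blue3 and orange4. Spot 5 was empty.

- **Reading:** I turned the turntable anticlockwise with one grip on the knob. Each bottle stood still on its spot under the nose for about 1.9 s. I made one further 60° turn to bring orange4 out from under the head. In the camera checks, blue2 sat about 4 mm off its spot and the others were within about 2 mm; the limit is 16 mm.
- **Knocked bottle:** blue2 was knocked about 24 mm off its spot after it had been read. I did not put it back on its spot; I picked it from where it stood.
- **Trays:** The final side and top views show both orange and both blue bottles upright in their own trays. The jar, the beaker and the green and pink look-alikes were in their original places, and the arm was clear of everything.
- **Disagreements:** One early two-camera estimate put the knob top at about 155 mm instead of 164 mm. The wrist camera then agreed with 164 mm. Nothing else failed or disagreed.

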